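# Clip the loose parts box onto the box below

### The job

Stack the loose flat-lidded parts box on top of the heavy lidded box and lock it there: its rear hooked under the two hooked lugs, its base recesses fully down over the two front lugs and the steel latch snapped in at the front. Leave the heavy box where it stands, upright, and do not disturb the terminal rail, the screwdriver or the screw bin.

Things in the scene. Friction and masses are not known exactly. Their poses are not given: they have to be found in the camera images.
- lower_box: Heavy (3 kg) parts box, blue body, grey lid, loose on the bench: 160 long (x) x 60 wide (y); flat lid top (162 x 62) at z = 70 mm. Origin: centre of its underside; x points to its rear, z up; steel latch on the front (-x). Lid lugs: see the points. Seated, top_box has the same axes and its origin is at x 0, y 0, z 70 in this frame (2 mm of play all round).
- front_lugs (a point): Point on the lower_box's lid midway between its two plain front lugs (lower_box frame -45, 0, 70 mm). The lugs are 10 x 10 mm, 5 high, centred 13 mm to either side in y. Axes of the lower_box.
- hook (a point): Point on the lower_box's lid between the two hooked rear lugs, at their posts' front face (lower_box frame 66, 0, 70 mm). Each lug: 10 mm wide, centred at y = +-13; post x 66 to 74, 14 high; lip reaching forward to x = 56, from 9 to 14 above the lid. So a level box cannot be set straight down: sill in first at x about 50, front raised 8 to 16 deg, slide to the rear to the posts, then lower the front.
- latch (a joint): Sprung steel latch at the lower_box's front, 22 mm wide, 21 higher than the lid. Slides forward (-x): 0 = at rest, 0.010 m = fully pushed out. Nose at x = -69.5, 8 above the lid, ramp on top: the coming box's lower front edge rides down the ramp and the nose snaps in over it. Spring 2 N + 0.3 N/mm; the box's weight is not enough: press its front down with about 6 to 15 N. No need to touch the latch.
- top_box: Loose parts box to be stacked: blue body, flat grey lid, smooth upright sides, 150 long (x) x 56 wide (y) x 60 mm high, 0.34 to 0.6 kg. Origin: centre of its underside; x points to its rear, z up; label holder on the front (-x) face. Front recesses in its base: 14 x 14, 6 deep, centred at x = -45, y = +-13. Front centre: notch 26 wide, 11 deep, z 6 to 18, for the latch nose.
- sill (a point): Middle of the rear lower edge of the top_box's 6 mm thick bottom plate (top_box frame 64, 0, 0 mm; the body above overhangs to x = 75): the edge that goes under the lips of the hooked lugs. Two pockets 14 mm wide at y = +-13, up to z = 18, open to the rear and reaching forward over the plate to x = 50, take the hooked lugs. Axes of the top_box.
- terminal_rail: Bystander: aluminium mounting rail 160 x 34 with a row of grey terminal blocks, 42 high; origin under its centre, x along the rail.
- screwdriver: Bystander: screwdriver with black handle lying along its x.
- screw_bin: Bystander: open yellow bin 100 x 120 x 50 high; origin under its centre.
Things that resemble listed ones, but are neither listed nor needed, are in the scene too. What is shaped like the top_box but red is not meant. Leave any green look-alike of the lower_box alone.

How it is judged:
By the outcome, as a careful person would: the job done as asked, in the order asked, and still so for the second after the job is handed in, with the robot touching nothing.
It also fails if it takes over 50 s, if anything falls off the work surface, if the arm or the gripper's body presses on something with over 40 N, if the wrist force passes 120 N, or if a joint passes its speed limit or range.

### The arm

A 6-joint arm with a two-finger parallel gripper is mounted at the origin on the work surface. World frame = base frame: x ahead of the robot, y to its left, z up, the work surface at z = 0. Lengths are in m, angles in rad, forces in N, time in s.
With the tool pointing down it reaches from about 0.25 to 0.775 m from the base axis. Payload 4 kg.
Tool frame: the origin (TCP) lies at the very end of the fingers, on their centre line; the grasp point (between the pads) lies 19 mm behind it; z points along the fingers, y is the line along which they close (so a half turn about z gives the same grasp; the last joint's range is limited). The gripper opens to 94 mm and grips with 3 to 60 N. Pads are 16 mm wide; open, the fingers measure 119 mm over their backs; the gripper's body (75 mm by 177 mm) begins 78 mm behind the grasp point.
Start: joints at [1.196, 0.087, 1.371, -0, 1.684, -0.103], TCP at [0.148, 0.53, 0.206] pointing down, gripper open.
Joint ranges: [-3.1, 3.1], [-0.76, 2.03], [0.27, 2.55], [-1.08, 4.22], [0.17, 2.65], [-2.57, 2.57]. Speed limits (rad/s): [2.79, 2.79, 3.14, 3.14, 3.14, 3.14].

### API

Orientations are given as [roll, pitch, yaw] about the fixed x, y, z axes, in that order (R = Rz(yaw) Ry(pitch) Rx(roll)).
In Python, from bench import robot gives the robot as it stands. The module is installed in compiled form; this text tells all that it offers.
- The arm moves only by the tool move_arm, never from a script. Its argument "deltas" is one flat list of numbers, 7 for each row, row after row: the turn, a rotation vector about the tool's x, y, z in rad, then the shift along the tool's x, y, z in cm, then the closure, from -1 (fully open) to 1 (shut). A call has 1 to 8 rows; each row is the pose to reach, as a shift and turn from the pose commanded when the call began, along the tool's axes at that moment; what a row does not reach only later rows make up. A row lasts 1/10 s, in which the tool goes at most 50 mm and 8.59 degrees, less where a joint would pass 70% of its speed; a pose out of reach is approached as far as the arm can. A call with a gripper value outside its range is refused whole. The fingers move at their own pace and stop on an object; the grip force is fixed at half the most. Time passes only in rows, so rows that repeat a pose let the fingers close. It gives the time, the measured TCP pose, the force, the opening and the grip force at its end, in the units of the state.
- robot.get_obs(): the state, without advancing time (a new reading comes with each control period).
- robot.snapshot(name): name is "scene" or "side" or "wrist"; returns a dict with "image" (420x560x3 uint8, red, green, blue), "depth" (420x560 float32, m along the optical axis (not along the pixel's ray), 0 where there is no reading), "fov_y" (degrees; the focal length in pixels is half the picture's height over the tangent of half this angle, whatever the lens; pixels are square), "cx", "cy" (the principal point, pixels), "origin" and "orientation" of the camera in the world; the wrist camera has in their place "T_tool_cam" (4x4, takes a point from camera to tool coordinates, whose origin is the TCP and whose axes are the flange's). Camera axes: x right, y up, looking along -z (the intrinsics and any distortion apply to the point x, -y, -z); pixel columns grow to the right and rows downward; lengths in m; the calibration is good to about 2 mm. The wrist camera is an equidistant fisheye: a pixel r from the principal point sees the ray r / f radians off the axis. A picture is of the moment at which its call begins: read the wrist's pose just before it.
- robot.close_job(): hands the job in; it is judged then, once.
The state is a dict: "time": time; "joint_positions": joint angles; "qvel": joint speeds; "joint_torque": joint torques, N m; "tool_pos": TCP position; "ee_rot": TCP orientation; "wrist_force": force on the tool from outside, world axes, zero at the start; "wrist_torque": the same for the moment, N m; "width": finger opening in m; "finger_force": force on a finger pad.
Only numpy, scipy, OpenCV 4.12 (cv2) and the standard library are available. Lean on these libraries where they do the work, as an engineer would, in place of code of your own. Each camera call takes 0.05 s, during which the arm holds its last target. There are 200 camera calls.

## Working session

There is one attempt and no reset: what is moved stays moved. The work goes in short steps, Python scripts to look and compute and a tool call to move; the robot and the scene stay as the last step left them, time stands still between calls to the robot, and variables do not carry over. Pictures are saved under pics/ and viewed, at most 10 in all, crops included, and the job is handed in when it is done.

Besides the shell and the picture viewer there is one more tool, called after "Call:" as a command line: name --argument value ..., lists and objects as JSON in quotes. move_arm: Moves the arm, as the interface text tells. Its arguments: {"type":"object","properties":{"deltas":{"type":"array","items":{"type":"number"}}},"required":["deltas"]}

```bash
mkdir -p pics
cat > h.py <<'E'
import numpy as np, cv2
from bench import robot
from scipy.spatial.transform import Rotation as R
def snap(n):
    o=robot.get_obs(); s=robot.snapshot(n); s['obs']=o; return s
def world(s):
    d=s['depth']; h,w=d.shape
    f=h/2/np.tan(np.radians(s['fov_y'])/2)
    v,u=np.mgrid[:h,:w]; x=(u-s['cx'])/f; y=(v-s['cy'])/f
    if 'T_tool_cam' in s:
        r=np.hypot(x,y)+1e-9; k=np.tan(np.minimum(r,1.5))/r; x=x*k;y=y*k
    P=np.stack([x*d,-y*d,-d],-1)
    if 'T_tool_cam' in s:
        T=s['T_tool_cam']; P=P@T[:3,:3].T+T[:3,3]
        o=s['obs']; return P@rot(o['ee_rot']).T+np.array(o['tool_pos'])
    return P@rot(s['orientation']).T+np.array(s['origin'])
def rot(e):
    e=np.array(e); return e if e.shape==(3,3) else R.from_euler('xyz',e).as_matrix()
E
python3 - <<'E'
from h import *
for n in ('scene','side'):
    s=snap(n); cv2.imwrite(f'pics/{n}0.png',s['image'][:,:,::-1]); np.save(n+'0.npy',world(s))
    print(n,s['origin'],s['orientation'],s['fov_y'],[k for k in s])
print(robot.get_obs())
E
```

```text
scene [0.94400128 0.56265087 1.2175967 ] [ 5.42637260e-01 -8.88240823e-04  2.48255723e+00] 50.84134622730957 ['image', 'depth', 'fov_y', 'cx', 'cy', 'origin', 'orientation', 'obs']
side [ 0.18845938 -0.76995899  0.86054617] [ 0.82143862 -0.01715972 -0.36317814] 51.7875784306794 ['image', 'depth', 'fov_y', 'cx', 'cy', 'origin', 'orientation', 'obs']
{'time': 0.1, 'joint_positions': array([ 1.19588277e+00,  8.78665330e-02,  1.37206997e+00, -2.61300323e-05,
        1.68361259e+00, -1.03118718e-01]), 'qvel': array([ 0.00073285, -0.00133429, -0.00565636, -0.00120346, -0.00123504,
        0.00221943]), 'joint_torque': array([ 1.43692734e-03, -3.41250515e+01, -3.03301728e+01,  7.19008804e-02,
        3.04492994e-02, -1.02440970e-04]), 'tool_pos': array([0.14749614, 0.52934471, 0.20444601]), 'ee_rot': array([-3.13964393e+00, -1.75556606e-04,  2.86979473e+00]), 'wrist_force': array([0.21104059, 0.41672511, 0.83313351]), 'wrist_torque': array([-0.04113922,  0.0079989 ,  0.03526029]), 'finger_force': 0.0, 'width': 0.09391155311101612}
```

View pics/scene0.png

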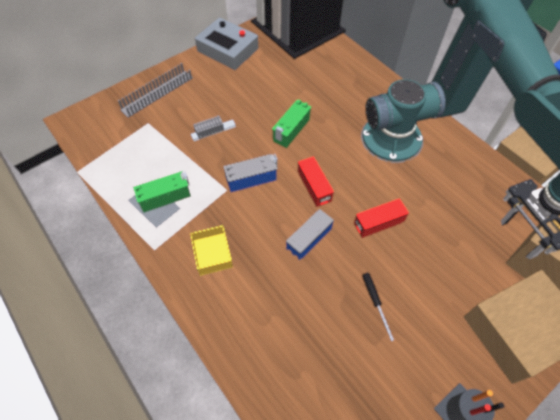

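View pics/side0.png

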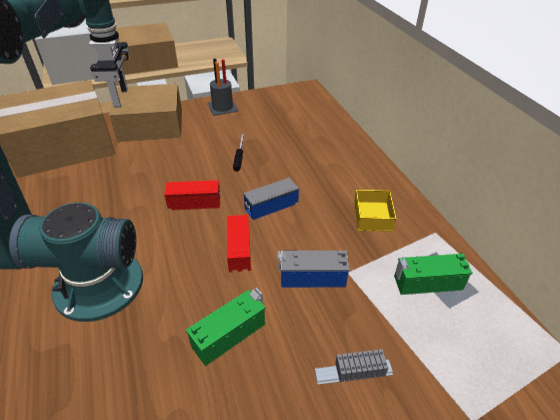

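Candidates for the top_box are the blue box with a flat grey lid at scene (310,232) / side (271,197), and the red look-alikes at scene (316,180) and (381,218). I take the blue one. Candidates for the lower_box are blue with a lugged grey lid at scene (251,172) / side (314,268), and the green ones at scene (162,190) and (292,122). Again I take the blue one. Next I check the choice in a close crop and measure the lids.

Run:
```python
from h import *
ims=[]
for n,bs in (('scene',[(310,232),(251,172)]),('side',[(271,197),(314,268)])):
    im=cv2.imread(f'pics/{n}0.png'); P=np.load(n+'0.npy')
    for (u,v),(lo,hi) in zip(bs,[(.052,.067),(.064,.0725)]):
        ims.append(cv2.resize(im[v-38:v+38,u-50:u+50],(400,300),interpolation=cv2.INTER_CUBIC))
        W=P[v-38:v+38,u-50:u+50].reshape(-1,3); C=im[v-38:v+38,u-50:u+50].reshape(-1,3).astype(int)
        m=(W[:,2]>lo)&(W[:,2]<hi)&(np.ptp(C,axis=1)<45)
        Q=W[m]; r=cv2.minAreaRect((Q[:,:2]*1000).astype(np.float32))
        print(n,(u,v),m.sum(),np.median(Q[:,2]),r, cv2.boxPoints(r).tolist())
cv2.imwrite('pics/c.png',np.vstack([np.hstack(ims[:2]),np.hstack(ims[2:])]))
```

```text
scene (310, 232) 863 0.05825780552628923 ((491.89788818359375, 131.6759033203125), (153.51278686523438, 58.138607025146484), 8.431758880615234) [[411.7086486816406, 149.1761016845703], [420.2336120605469, 91.66590881347656], [572.087158203125, 114.17570495605469], [563.5621337890625, 171.68589782714844]]
scene (251, 172) 668 0.06760454985152653 ((462.07965087890625, -156.74229431152344), (106.95154571533203, 247.17745971679688), 89.82108306884766) [[338.32452392578125, -209.83187866210938], [585.5007934570312, -210.60372924804688], [585.8347778320312, -103.6527099609375], [338.65850830078125, -102.880859375]]
side (271, 197) 749 0.058689726911160145 ((491.9075927734375, 128.77719116210938), (152.5154266357422, 61.47829818725586), 8.53173828125) [[411.93341064453125, 147.86279296875], [421.05413818359375, 87.0648193359375], [571.8817749023438, 109.69158935546875], [562.7610473632812, 170.48956298828125]]
side (314, 268) 1205 0.0686222636890661 ((497.83636474609375, -160.4822998046875), (63.2425651550293, 168.02041625976562), 70.23487854003906) [[408.0822448730469, -161.83135986328125], [566.2040405273438, -218.64999389648438], [587.5904541015625, -159.13323974609375], [429.46868896484375, -102.31460571289062]]
```

View pics/c.png

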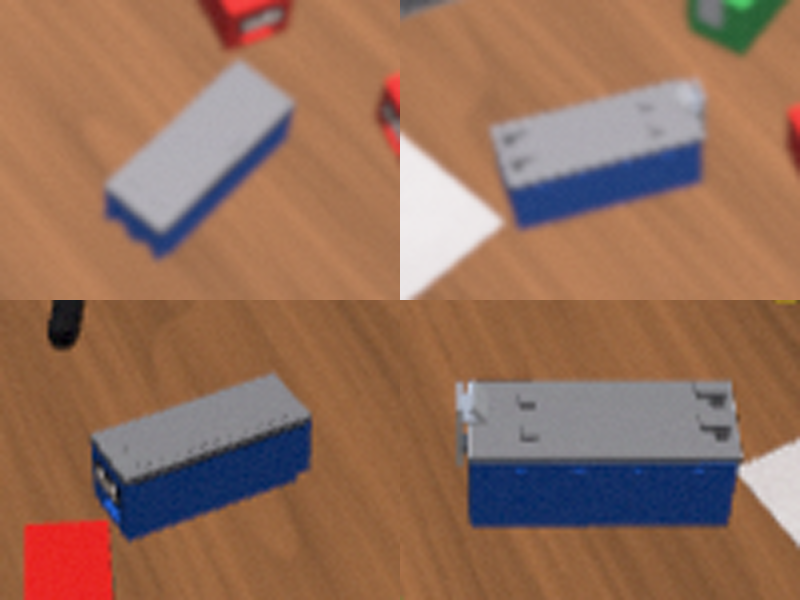

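The crop confirms both. The top_box has a label on its left (-x) end in the side view and rear pockets at the far end. The lower_box has its latch at the left (-x) end, plain lugs next to it and hooked lugs at the right. Next I go above and between them for a close wrist look.

```bash
cat >> h.py <<'E'
def delta(p,yaw,tilt=0,roll=0):
    "tool target: TCP p, box yaw (deg), tilt about tool y (deg) -> row"
    o=robot.get_obs(); R0=rot(o['ee_rot'])
    R1=R.from_euler('xyz',[np.pi,0,np.radians(yaw+180)]).as_matrix()@R.from_euler('xyz',[0,np.radians(tilt),0]).as_matrix()
    rv=R.from_matrix(R0.T@R1).as_rotvec(); t=R0.T@(np.array(p)-o['tool_pos'])*100
    print('row',np.round(rv,3),np.round(t,2),'dist',np.linalg.norm(t))
E
python3 - <<'E'
from h import *
delta([.46,0,.32],8.5)
E
```

```text
row [-0.002 -0.001 -0.42 ] [-44.31 -42.62 -11.48] dist 62.54735861942564
```

Call:
move_arm --deltas '[0,0,0,0,0,-4,-1,0,0,-0.42,-44.3,-42.6,-11.5,-1,0,0,-0.42,-44.3,-42.6,-11.5,-1,0,0,-0.42,-44.3,-42.6,-11.5,-1,0,0,-0.42,-44.3,-42.6,-11.5,-1,0,0,-0.42,-44.3,-42.6,-11.5,-1,0,0,-0.42,-44.3,-42.6,-11.5,-1,0,0,-0.42,-44.3,-42.6,-11.5,-1]'

```text
time: 0.9
tool_pos: [0.3216, 0.2341, 0.2871]
ee_rot: [3.142, -0.0, -2.993]
wrist_force: [1.1, 0.2, 0.1]
width: 0.0943
finger_force: 0.0
```

Run:
```python
from h import *
delta([.46,0,.32],8.5)
```

```text
row [ 0. -0.  0.] [-10.22 -25.2   -3.29] dist 27.391982583951293
```

Call:
move_arm --deltas '[0,0,0,-10.2,-25.2,-3.3,-1,0,0,0,-10.2,-25.2,-3.3,-1,0,0,0,-10.2,-25.2,-3.3,-1,0,0,0,-10.2,-25.2,-3.3,-1,0,0,0,-10.2,-25.2,-3.3,-1,0,0,0,-10.2,-25.2,-3.3,-1,0,0,0,-10.2,-25.2,-3.3,-1,0,0,0,-10.2,-25.2,-3.3,-1]'

```text
time: 1.7
tool_pos: [0.4591, 0.0018, 0.3196]
ee_rot: [3.14, -0.001, -2.994]
wrist_force: [-0.3, 0.7, 0.0]
width: 0.094
finger_force: 0.0
```

Run:
```python
from h import *
s=snap('wrist'); cv2.imwrite('pics/w1.png',s['image'][:,:,::-1]); np.save('w1.npy',world(s)); print(s['obs']['tool_pos'],s['obs']['ee_rot'],s['fov_y'],s['T_tool_cam'])
```

```text
[0.45912037 0.00184802 0.31956258] [ 3.14042046e+00 -1.43516796e-03 -2.99421120e+00] 65.70646984690485 [[ 1.99158714e-03  9.69640622e-01  2.44526273e-01  6.99644058e-02]
 [ 9.99997991e-01 -1.87613400e-03 -7.05066968e-04  3.73541400e-04]
 [-2.24897520e-04  2.44527186e-01 -9.69642411e-01 -1.79747657e-01]
 [ 0.00000000e+00  0.00000000e+00  0.00000000e+00  1.00000000e+00]]
```

View pics/w1.png

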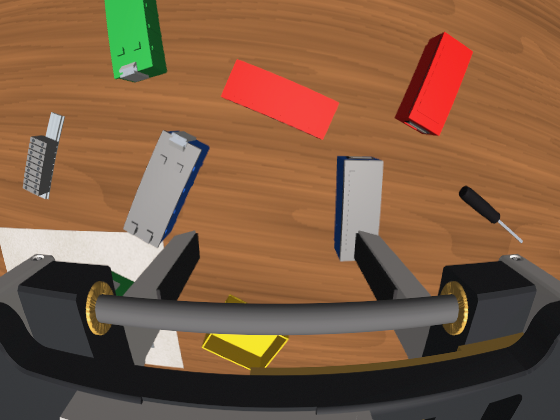

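The wrist picture shows the lower_box at (168,187), with its latch at (183,138), front lugs at (165,158)/(182,166) and hooks at (135,230)/(152,238). The top_box lid is at (362,205). I fit both lids from depth.

Run:
```python
from h import *
im=cv2.imread('pics/w1.png').astype(int); P=np.load('w1.npy')
for n,(u0,u1,v0,v1),zt in (('low',(115,215,120,255),.07),('top',(325,390,148,268),.06)):
    W=P[v0:v1,u0:u1].reshape(-1,3); C=im[v0:v1,u0:u1].reshape(-1,3)
    lid=(abs(W[:,2]-zt)<.006)&(np.ptp(C,axis=1)<40); zm=np.median(W[lid,2])
    m=(abs(W[:,2]-zm)<.0035)&(np.ptp(C,axis=1)<40)
    # clean by opening in a 2mm grid
    g=np.zeros((400,500),np.uint8); ij=((W[m,:2]-[.3,-.4])*500).astype(int) if 0 else None
    Q=W[m]; r=cv2.minAreaRect((Q[:,:2]*1000).astype(np.float32)); print(n,m.sum(),zm,r)
    # robust: angle from trimmed edges
    yaw=(r[2]-90 if n=='low' else r[2]); 
    best=None
    for a in np.arange(-30,20,.25):
        c,s=np.cos(np.radians(a)),np.sin(np.radians(a)); y=-s*Q[:,0]+c*Q[:,1]
        w=np.ptp(np.percentile(y,[1,99])); best=min(best or (9,),(w,a))
    a=best[1]; c,s=np.cos(np.radians(a)),np.sin(np.radians(a)); x=c*Q[:,0]+s*Q[:,1]; y=-s*Q[:,0]+c*Q[:,1]
    px=np.percentile(x,[.3,99.7]);py=np.percentile(y,[.3,99.7]); mx,my=px.mean(),py.mean()
    print(' yaw',a,'size',np.ptp(px),np.ptp(py),'centre',c*mx-s*my,s*mx+c*my)
    if n=='low':
        H=W[(W[:,2]>zm+.004)&(W[:,2]<zm+.03)]; X=c*H[:,0]+s*H[:,1]-mx; Y=-s*H[:,0]+c*H[:,1]-my
        for nm,k in (('frontlug',(X>-.055)&(X<-.03)),('hook',(X>.045)&(X<.085)),('latch',(X<-.06))):
            for sg in ((-1,1) if nm!='latch' else (0,)):
                q=k&(Y*sg>=0)&(abs(Y)<.03)
                if q.sum()>2: print(nm,q.sum(),np.round([X[q].min(),X[q].max(),np.median(X[q]),Y[q].min(),Y[q].max(),np.median(Y[q]),H[q,2].max()-zm],4))
```

```text
low 4036 0.07049039967117507 ((498.8443603515625, -157.66098022460938), (62.75012969970703, 169.64251708984375), 70.41770935058594)
 yaw -19.5 size 0.1666204011624144 0.061746539372765835 centre 0.49866447587785057 -0.15756714232050825
frontlug 50 [-0.0466 -0.0358 -0.0413 -0.0188 -0.0082 -0.0133  0.0063]
frontlug 49 [-0.0463 -0.0361 -0.0413  0.008   0.0175  0.0126  0.0064]
hook 95 [ 0.0593  0.0788  0.0683 -0.0186 -0.0079 -0.0123  0.0164]
hook 95 [0.0592 0.0778 0.0676 0.0074 0.0184 0.0132 0.0156]
latch 253 [-0.0847 -0.065  -0.0759 -0.0111  0.0117  0.0008  0.0229]
top 3143 0.06085392356949157 ((492.12493896484375, 130.5166473388672), (150.478759765625, 56.52915954589844), 8.318760871887207)
 yaw 8.75 size 0.149188883492072 0.0555932845799664 centre 0.491960071335871 0.1305092481019422
```

Run:
```python
from h import *
delta([.492,.1305,.12],8.5); delta([.492,.1305,.025],8.5)
```

```text
row [ 0.001 -0.001  0.   ] [-5.19 12.15 19.99] dist 23.96296404884141
row [ 0.001 -0.001  0.   ] [-5.2  12.14 29.49] dist 32.31347919111961
```

Call:
move_arm --deltas '[0,0,0,-5.2,12.1,19,-1,0,0,0,-5.2,12.1,19,-1,0,0,0,-5.2,12.1,19,-1,0,0,0,-5.2,12.1,19,-1,0,0,0,-5.2,12.1,19,-1,0,0,0,-5.2,12.1,19,-1,0,0,0,-5.2,12.1,19,-1,0,0,0,-5.2,12.1,19,-1]'

```text
time: 2.55
tool_pos: [0.4938, 0.1292, 0.1327]
ee_rot: [-3.141, 0.004, -2.993]
wrist_force: [-0.2, -0.7, -0.5]
width: 0.0945
finger_force: 0.0
```

Run:
```python
from h import *
delta([.492,.1305,.025],8.5)
```

```text
row [-0.     0.004  0.   ] [ 0.21  0.16 10.77] dist 10.771305908966225
```

Call:
move_arm --deltas '[0,0,0,0.1,0.1,4,-1,0,0,0,0.1,0.1,8,-1,0,0,0,0.1,0.1,10.5,-1,0,0,0,0.1,0.1,10.5,-1,0,0,0,0.1,0.1,10.5,-1,0,0,0,0.1,0.1,10.5,1,0,0,0,0.1,0.1,10.5,1,0,0,0,0.1,0.1,10.5,1]'

```text
time: 3.35
tool_pos: [0.4931, 0.1301, 0.0269]
ee_rot: [3.142, 0.003, -2.993]
wrist_force: [-0.4, -0.0, 0.5]
width: 0.0733
finger_force: 0.0
```

Call:
move_arm --deltas '[0,0,0,0,0,0,1,0,0,0,0,0,0,1,0,0,0,0,0,0,1,0,0,0,0,0,0,1]'

```text
time: 3.75
tool_pos: [0.492, 0.1301, 0.0255]
ee_rot: [3.141, 0.0, -2.993]
wrist_force: [-1.1, -0.3, 2.2]
width: 0.0556
finger_force: 30.0
```

```bash
cat >> h.py <<'E'
LC=np.array([.5021,-.1588]); LY=-19.5; DX=0.0; HZ=.0255; ZL=.070; DY=0.0
def place(xs,zs,th,yaw=None):
    "TCP for sill at xs (m, lower frame), zs above lid, tilt th deg"
    t=np.radians(th); cx,cz=-.064+DX,HZ
    X=xs+cx*np.cos(t)+cz*np.sin(t); Z=ZL+zs-cx*np.sin(t)+cz*np.cos(t)
    a=np.radians(LY); p=[LC[0]+X*np.cos(a)-DY*np.sin(a),LC[1]+X*np.sin(a)+DY*np.cos(a),Z]
    print('target',np.round(p,4)); delta(p,LY,th)
E
python3 - <<'E'
from h import *
place(.04,.10,11)
E
```

```text
target [ 0.4852 -0.1528  0.2072]
row [-0.047  0.188  0.487] [  4.85 -27.87 -18.18] dist 33.631383831377285
```

Call:
move_arm --deltas '[0,0,0,0,0,-4,1,0,0,0,0,0,-8,1,0,0,0,0,0,-12,1,0,0,0,0,0,-16,1,0,0,0,0,0,-19,1,0,0,0,0,0,-20,1,0,0,0,0,0,-20,1,0,0,0,0,0,-20,1]'

```text
time: 4.55
tool_pos: [0.4908, 0.1298, 0.2225]
ee_rot: [3.142, -0.004, -2.993]
wrist_force: [-0.0, 1.2, -4.1]
width: 0.0558
finger_force: 30.0
```

Run:
```python
from h import *
place(.04,.10,11)
```

```text
target [ 0.4852 -0.1528  0.2072]
row [-0.048  0.184  0.487] [  4.73 -27.87   1.55] dist 28.30645621254769
```

Call:
move_arm --deltas '[-0.01,0.04,0.1,1,-4.5,0,1,-0.02,0.07,0.2,1.8,-9,0,1,-0.025,0.1,0.3,2.7,-14,0,1,-0.035,0.14,0.4,3.6,-19,0,1,-0.045,0.18,0.485,4.3,-23.5,0,1,-0.048,0.188,0.487,4.7,-27,0.5,1,-0.048,0.188,0.487,4.7,-27.9,1,1,-0.048,0.188,0.487,4.7,-27.9,1,1]'

```text
time: 5.35
tool_pos: [0.4853, -0.1536, 0.2114]
ee_rot: [3.14, -0.199, 2.799]
wrist_force: [0.1, 0.7, -3.8]
width: 0.0559
finger_force: 30.0
```

Call:
move_arm --deltas '[0,0,0,0,0,0,1,0,0,0,0,0,0,1]'

```text
time: 5.55
tool_pos: [0.4865, -0.1513, 0.215]
ee_rot: [3.14, -0.193, 2.804]
wrist_force: [0.4, 0.2, -2.8]
width: 0.0558
finger_force: 30.0
```

Run:
```python
from h import *
place(.04,.10,11)
s=snap('wrist'); np.save('w2.npy',world(s)); a=s['image'][:,:,::-1]; cv2.imwrite('w2raw.png',a)
s=snap('side'); np.save('s2.npy',world(s)); b=s['image'][:,:,::-1]; cv2.imwrite('s2raw.png',b)
cv2.imwrite('pics/p2.png',np.hstack([cv2.resize(a,(400,300)),cv2.resize(b[130:310,220:420],(400,360))[30:330]]))
```

```text
target [ 0.4852 -0.1528  0.2072]
row [ 0.001 -0.001  0.002] [-0.08 -0.19  0.78] dist 0.804897917383572
```

View pics/p2.png

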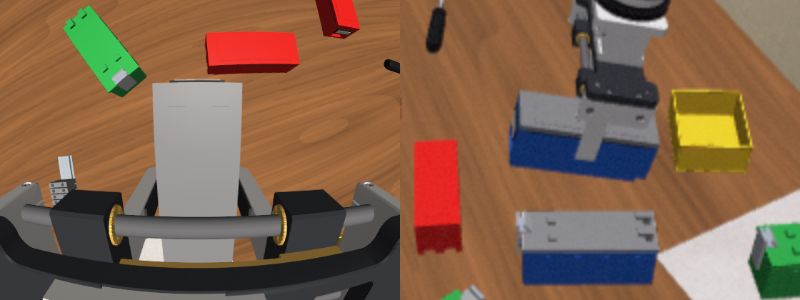

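The wrist view shows the held box with its front up and the lower_box hidden behind it. The side view shows the box tilted correctly above the lower_box. I check the held box's pose in the tool frame from its lid.

Run:
```python
from h import *
o=robot.get_obs(); P=np.load('w2.npy'); im=cv2.imread('w2raw.png').astype(int)
Q=(P-o['tool_pos'])@rot(o['ee_rot'])   # tool frame
q=Q[100:300,200:350].reshape(-1,3); c=im[100:300,200:350].reshape(-1,3)
m=(abs(q[:,2]+.0345)<.005)&(np.ptp(c,axis=1)<40); q=q[m]
A=np.c_[q[:,:2],np.ones(len(q))]; k=np.linalg.lstsq(A,q[:,2],rcond=None)[0]
print(m.sum(),'plane slopes',k)
f=q[q[:,0]>.02]
for x0 in (.02,.035,.05,.065):
    g=f[abs(f[:,0]-x0)<.006]; print(x0,g[:,1].min(),g[:,1].max(),(g[:,1].min()+g[:,1].max())/2)
print('front edge x (exp .075)',np.percentile(f[:,0],99.5),[f[abs(f[:,1]-y)<.004][:,0].max() for y in(-.02,0,.02)])
# side view: held box centre check vs lower box from the same camera
```

```text
22266 plane slopes [ 0.00272143 -0.00032015 -0.03501168]
0.02 -0.02695919798908568 0.028729356996141122 0.0008850795035277217
0.035 -0.027252289927375214 0.028671347093751038 0.0007095285831879121
0.05 -0.027329250043076455 0.028711656021815905 0.0006912029893697252
0.065 -0.02752210749798864 0.028679710302040883 0.000578801402026121
front edge x (exp .075) 0.07442551698236403 [np.float64(0.07431363195494688), np.float64(0.07446636707036518), np.float64(0.0746242072139019)]
```

```bash
sed -i 's/^LC=.*/LC=np.array([.5022,-.1595]); LY=-19.5; DX=-.0006; HZ=.025; ZL=.070; DY=0.0/' h.py
python3 - <<'E'
from h import *
place(.047,.020,11)
E
```

```text
target [ 0.4912 -0.1556  0.1269]
row [0.001 0.001 0.002] [-2.24 -0.25  8.61] dist 8.895876619019374
```

Call:
move_arm --deltas '[0,0,0,-0.6,-0.1,2,1,0,0,0,-1.2,-0.2,4,1,0,0,0,-1.8,-0.2,6,1,0,0,0,-2.1,-0.2,8,1,0,0,0,-2.2,-0.2,8.6,1,0,0,0,-2.2,-0.2,8.6,1,0,0,0,-2.2,-0.2,8.6,1,0,0,0,-2.2,-0.2,8.6,1]'

```text
time: 6.45
tool_pos: [0.4917, -0.1566, 0.1282]
ee_rot: [3.141, -0.189, 2.802]
wrist_force: [0.4, -0.5, -2.8]
width: 0.0555
finger_force: 30.0
```

Run:
```python
from h import *
robot.snapshot('scene'); robot.snapshot('scene')
place(.048,.020,11);place(.048,.001,11)
b=robot.snapshot('side')['image'][:,:,::-1]; cv2.imwrite('pics/s3.png',cv2.resize(b[190:310,240:400],(800,600),interpolation=cv2.INTER_CUBIC))
```

```text
target [ 0.4922 -0.1559  0.1269]
row [0.001 0.002 0.   ] [-0.06  0.1   0.09] dist 0.1407623779639899
target [ 0.4922 -0.1559  0.1079]
row [0.001 0.002 0.   ] [-0.42  0.09  1.95] dist 1.9974860974974096
```

View pics/s3.png

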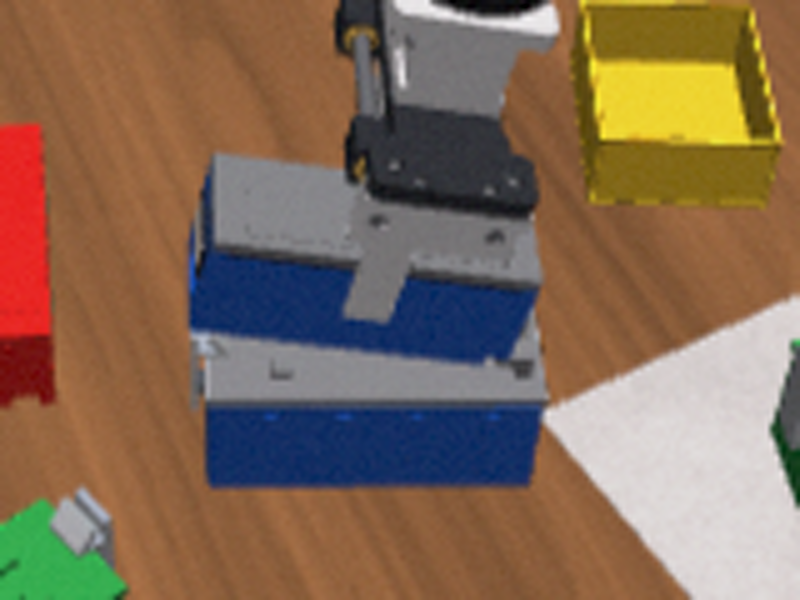

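The side view shows the tilted box just above the lid, with its rear at (510,360) near the near hook (522,368) and its front above the latch (205,350). I lower gently.

Call:
move_arm --deltas '[0,0,0,-0.1,0.1,0.6,1,0,0,0,-0.2,0.1,1.1,1,0,0,0,-0.4,0.1,1.6,1,0,0,0,-0.4,0.1,1.9,1,0,0,0,-0.4,0.1,1.9,1,0,0,0,-0.4,0.1,1.9,1]'

```text
time: 7.2
tool_pos: [0.4914, -0.1556, 0.1069]
ee_rot: [3.14, -0.192, 2.801]
wrist_force: [-0.5, 0.2, -3.5]
width: 0.0559
finger_force: 30.0
```

Run:
```python
from h import *
robot.snapshot('scene'); robot.snapshot('scene')
o=robot.get_obs();print(o['tool_pos'],o['wrist_force'],o['wrist_torque'])
place(.048,.001,11);place(.055,.001,11);place(.066,.0005,11)
```

```text
[ 0.49138847 -0.15559075  0.10695694] [-0.52132011 -0.07706034 -3.16465806] [-0.0353843  -0.19698246  0.02358425]
target [ 0.4922 -0.1559  0.1079]
row [ 0.001 -0.     0.   ] [-0.07 -0.01 -0.11] dist 0.12498955813747861
target [ 0.4988 -0.1583  0.1079]
row [ 0.001 -0.     0.   ] [-0.75 -0.01 -0.24] dist 0.7906348384085865
target [ 0.5091 -0.162   0.1074]
row [ 0.001 -0.     0.   ] [-1.84 -0.01 -0.4 ] dist 1.8858047069635935
```

Call:
move_arm --deltas '[0,0,0,0,0,0.1,1,0,0,0,0,0,0.1,1,0,0,0,0,0,0.1,1]'

```text
time: 7.6
tool_pos: [0.4914, -0.1556, 0.1067]
ee_rot: [3.141, -0.191, 2.801]
wrist_force: [-0.5, 0.5, 0.9]
width: 0.0558
finger_force: 30.0
```

Call:
move_arm --deltas '[0,0,0,0,0,0.1,1,0,0,0,0,0,0.1,1,0,0,0,0,0,0.1,1]'

```text
time: 7.9
tool_pos: [0.4913, -0.1556, 0.1065]
ee_rot: [3.141, -0.191, 2.801]
wrist_force: [-2.7, 1.0, 5.3]
width: 0.0554
finger_force: 30.0
```

Call:
move_arm --deltas '[0,0,0,0,0,-0.1,1,0,0,0,-0.3,0,-0.16,1,0,0,0,-0.6,0,-0.22,1,0,0,0,-0.9,0,-0.28,1,0,0,0,-0.9,0,-0.28,1]'

```text
time: 8.4
tool_pos: [0.5002, -0.1587, 0.1066]
ee_rot: [3.14, -0.192, 2.801]
wrist_force: [-2.4, 0.8, 5.0]
width: 0.0554
finger_force: 30.0
```

Call:
move_arm --deltas '[0,0,0,-0.3,0,-0.06,1,0,0,0,-0.6,0,-0.12,1,0,0,0,-0.6,0,-0.12,1]'

```text
time: 8.7
tool_pos: [0.506, -0.1608, 0.1066]
ee_rot: [3.14, -0.192, 2.801]
wrist_force: [-2.2, 1.2, 5.1]
width: 0.0558
finger_force: 30.0
```

Run:
```python
from h import *
o=robot.get_obs();print(o['tool_pos'],o['wrist_force'],o['wrist_torque'])
place(.066,.000,11)
```

```text
[ 0.50599888 -0.16078183  0.10663053] [-2.17888145  1.22824782  5.05943233] [0.10777563 0.36349696 0.00269247]
target [ 0.5091 -0.162   0.1069]
row [0.001 0.    0.   ] [-0.32 -0.01 -0.09] dist 0.3357116261222563
```

Call:
move_arm --deltas '[0,0,0,-0.2,0,-0.04,1,0,0,0,-0.2,0,-0.04,1,0,0,0,-0.2,0,-0.04,1]'

```text
time: 9.0
tool_pos: [0.5077, -0.1614, 0.1066]
ee_rot: [3.14, -0.192, 2.801]
wrist_force: [-3.3, 0.8, 4.9]
width: 0.056
finger_force: 30.0
```

Call:
move_arm --deltas '[0,0,0,-0.15,0,-0.03,1,0,0,0,-0.15,0,-0.03,1,0,0,0,-0.15,0,-0.03,1]'

```text
time: 9.3
tool_pos: [0.5081, -0.1615, 0.1068]
ee_rot: [3.14, -0.195, 2.801]
wrist_force: [-5.9, 2.0, 6.9]
width: 0.0558
finger_force: 30.0
```

The rear meets the posts where predicted: the plate's top corner touches at sill x ≈ 64.9. Next I lower the front.

Run:
```python
from h import *
for t in (9,7,5,3): place(.0642,.000,t)
```

```text
target [ 0.5063 -0.1609  0.1048]
row [ 0.001 -0.038  0.   ] [ 0.15 -0.01  0.23] dist 0.27497284145511963
target [ 0.5051 -0.1605  0.1027]
row [ 0.001 -0.073  0.   ] [ 0.22 -0.01  0.46] dist 0.512392575443125
target [ 0.5041 -0.1602  0.1005]
row [ 0.001 -0.108  0.   ] [ 0.29 -0.01  0.69] dist 0.7517096310634999
target [ 0.5031 -0.1598  0.0983]
row [ 0.001 -0.143  0.   ] [ 0.35 -0.01  0.93] dist 0.9913652920224137
```

Call:
move_arm --deltas '[0,-0.02,0,0.1,0,0.05,1,0,-0.04,0,0.15,0,0.2,1,0,-0.055,0,0.2,0,0.3,1,0,-0.075,0,0.22,0,0.45,1,0,-0.09,0,0.25,0,0.57,1,0,-0.108,0,0.29,0,0.69,1,0,-0.108,0,0.29,0,0.69,1]'

```text
time: 10.0
tool_pos: [0.5052, -0.1604, 0.1002]
ee_rot: [3.14, -0.082, 2.801]
wrist_force: [-2.3, -0.1, 2.7]
width: 0.0555
finger_force: 30.0
```

Run:
```python
from h import *
o=robot.get_obs();print(o['tool_pos'],o['wrist_force'],o['wrist_torque'])
for t in (5,3,0): place(.064,.000,t)
b=robot.snapshot('side')['image'][:,:,::-1]; cv2.imwrite('pics/s4.png',cv2.resize(b[190:310,240:400],(800,600),interpolation=cv2.INTER_CUBIC))
```

```text
[ 0.50515481 -0.16042207  0.10015721] [-2.32365244 -0.09585391  2.67778179] [ 0.17723276  0.46150515 -0.03066212]
target [ 0.5039 -0.1601  0.1005]
row [ 0.001  0.005 -0.   ] [ 0.13 -0.01 -0.03] dist 0.13286790935822476
target [ 0.503  -0.1598  0.0983]
row [ 0.001 -0.03  -0.   ] [ 0.21 -0.01  0.2 ] dist 0.2926489079038588
target [ 0.5016 -0.1593  0.095 ]
row [ 0.001 -0.082 -0.   ] [ 0.33 -0.01  0.54] dist 0.6344258167031755
```

View pics/s4.png

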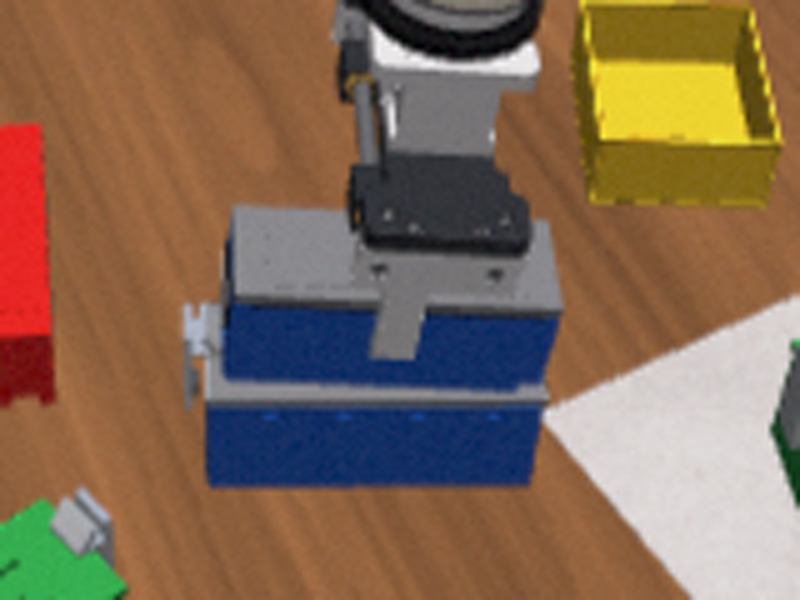

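The side view shows the rear hooked at (530,385) and the front edge riding on the latch (205,335). I continue lowering while holding.

Call:
move_arm --deltas '[0,-0.02,0,0.12,0,0.12,1,0,-0.035,0,0.2,0,0.25,1,0,-0.05,0,0.25,0,0.35,1,0,-0.065,0,0.3,0,0.45,1,0,-0.082,0,0.33,0,0.55,1,0,-0.082,0,0.33,0,0.55,1]'

```text
time: 10.65
tool_pos: [0.5018, -0.1594, 0.0954]
ee_rot: [3.141, 0.0, 2.801]
wrist_force: [2.1, -0.5, 2.0]
width: 0.0562
finger_force: 30.0
```

Run:
```python
from h import *
o=robot.get_obs();print(o['tool_pos'],o['ee_rot'],o['wrist_force'],o['wrist_torque'])
place(.064,.000,0)
```

```text
[ 0.50183956 -0.15936373  0.09540599] [3.14071071e+00 1.87754506e-04 2.80126071e+00] [ 2.12555924 -0.51238959  2.00060112] [-0.218236   -0.33150849  0.01742414]
target [ 0.5016 -0.1593  0.095 ]
row [0.001 0.    0.   ] [ 0.02 -0.    0.04] dist 0.04593550397531408
```

Call:
move_arm --deltas '[0,0,0,0,0,0,-1,0,0,0,0,0,0,-1,0,0,0,0,0,0,-1,0,0,0,0,0,0,-1,0,0,0,0,0,0,-1]'

```text
time: 11.15
tool_pos: [0.5012, -0.1591, 0.0944]
ee_rot: [3.14, -0.003, 2.801]
wrist_force: [0.3, 0.4, -0.1]
width: 0.0918
finger_force: 0.0
```

Call:
move_arm --deltas '[0,0,0,0,0,-2,-1,0,0,0,0,0,-5,-1,0,0,0,0,0,-9,-1,0,0,0,2,0,-9,1,0,0,0,4,0,-9,1,0,0,0,5.7,0,-9,1,0,0,0,5.7,0,-9,1,0,0,0,5.7,0,-9,1]'

```text
time: 11.95
tool_pos: [0.4482, -0.1404, 0.1851]
ee_rot: [3.14, -0.001, 2.801]
wrist_force: [0.4, 0.4, 0.3]
width: 0.0572
finger_force: 0.0
```

Call:
move_arm --deltas '[0,0,0,0,0,0,1,0,0,0,0,0,0,1,0,0,0,0,0,0,1,0,0,0,0,0,0,1]'

```text
time: 12.35
tool_pos: [0.4482, -0.1404, 0.1847]
ee_rot: [3.14, -0.003, 2.801]
wrist_force: [-0.2, 0.3, -0.4]
width: 0.0254
finger_force: 0.0
```

Run:
```python
from h import *
o=robot.get_obs();print(o['tool_pos'],o['width'],o['wrist_force'])
for n in('wrist','side'):
    s=snap(n);P=world(s);im=s['image'].astype(int); a=np.radians(LY)
    X=(P[...,0]-LC[0])*np.cos(a)+(P[...,1]-LC[1])*np.sin(a); Y=-(P[...,0]-LC[0])*np.sin(a)+(P[...,1]-LC[1])*np.cos(a)
    m=(abs(X)<.07)&(abs(Y)<.026)&(abs(P[...,2]-.131)<.012)&(np.ptp(im,axis=2)<40)
    k=np.linalg.lstsq(np.c_[X[m],Y[m],np.ones(m.sum())],P[...,2][m],rcond=None)[0]; print(n,m.sum(),k,'tilt deg',np.degrees(k[0]))
    if n=='side': b=s['image'][:,:,::-1]
    else: w=s['image'][:,:,::-1]
cv2.imwrite('pics/s5.png',np.hstack([cv2.resize(w,(400,300)),cv2.resize(b[190:310,240:400],(400,300),interpolation=cv2.INTER_CUBIC)]))
```

```text
[ 0.44819817 -0.14039375  0.18471363] 0.025366694957437593 [-0.15964454  0.29089685 -0.44462949]
wrist 6401 [-1.25097293e-04  2.75896671e-04  1.30919474e-01] tilt deg -0.007167546919379176
side 1013 [0.00066609 0.00386704 0.12902208] tilt deg 0.03816403481753344
```

View pics/s5.png

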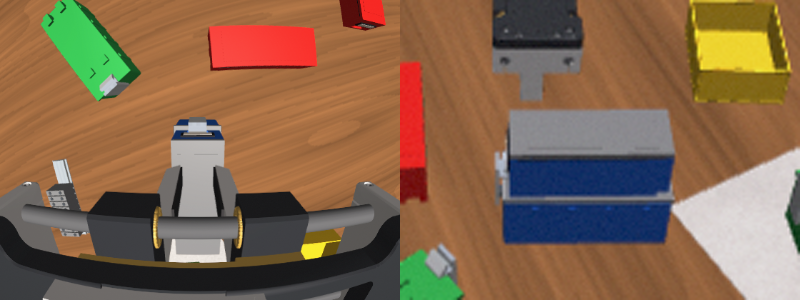

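The box sits level, with its lid at 130 mm after the camera bias, and the latch stands upright at the front. I press its front with closed fingers to make sure it has snapped in.

Call:
move_arm --deltas '[0,0,0,0,0,2,1,0,0,0,0,0,3.5,1,0,0,0,0,0,4.5,1,0,0,0,0,0,5.1,1,0,0,0,0,0,5.3,1,0,0,0,0,0,5.4,1,0,0,0,0,0,5.5,1,0,0,0,0,0,5.5,1]'

```text
time: 13.25
tool_pos: [0.4482, -0.1403, 0.1305]
ee_rot: [3.14, -0.001, 2.801]
wrist_force: [0.5, -0.0, 0.6]
width: 0.0004
finger_force: 0.0
```

Call:
move_arm --deltas '[0,0,0,0,0,0.1,1,0,0,0,0,0,0.2,1,0,0,0,0,0,0.2,1,0,0,0,0,0,0.2,1]'

```text
time: 13.65
tool_pos: [0.4483, -0.1404, 0.1302]
ee_rot: [3.141, -0.0, 2.801]
wrist_force: [-2.7, 1.3, 7.9]
width: 0.0003
finger_force: 3.8
```

Call:
move_arm --deltas '[0,0,0,0,0,0.1,1,0,0,0,0,0,0.15,1,0,0,0,0,0,0.15,1]'

```text
time: 13.95
tool_pos: [0.4484, -0.1404, 0.1302]
ee_rot: [3.141, 0.001, 2.801]
wrist_force: [-4.6, 2.1, 13.0]
width: 0.0004
finger_force: 6.6
```

Call:
move_arm --deltas '[0,0,0,0,0,-1,1,0,0,0,0,0,-4,1,0,0,0,0,0,-8,1,0,0,0,4,0,-11,1,0,0,0,8,0,-12,1,0,0,0,10,0,-12,1,0,0,0,10,0,-12,1,0,0,0,10,0,-12,1]'

```text
time: 14.75
tool_pos: [0.3542, -0.1072, 0.2468]
ee_rot: [3.14, -0.001, 2.801]
wrist_force: [0.1, 0.2, -0.5]
width: 0.0004
finger_force: 0.0
```

Run:
```python
from h import *
s=snap('wrist');P=world(s);im=s['image'].astype(int); a=np.radians(LY)
X=(P[...,0]-LC[0])*np.cos(a)+(P[...,1]-LC[1])*np.sin(a); Y=-(P[...,0]-LC[0])*np.sin(a)+(P[...,1]-LC[1])*np.cos(a)
m=(abs(X)<.07)&(abs(Y)<.026)&(abs(P[...,2]-.131)<.012)&(np.ptp(im,axis=2)<40)
print(m.sum(),np.linalg.lstsq(np.c_[X[m],Y[m],np.ones(m.sum())],P[...,2][m],rcond=None)[0])
l=(X<-.055)&(X>-.11)&(abs(Y)<.011)&(P[...,2]>.085)&(P[...,2]<.1); print('latch x',l.sum(),np.percentile(X[l],[2,50,98]))
l=(X<-.05)&(X>-.11)&(abs(Y)<.025)&(P[...,2]>.126); print('lid front',X[l].min())
g=s['image'][:,:,::-1]; r,c=np.where(m|l); v,u=max(r.min()-50,0),int(np.median(c))-70; print(v,u)
cv2.imwrite('pics/w6.png',cv2.resize(g[v:v+105,u:u+140],(800,600),interpolation=cv2.INTER_CUBIC))
```

```text
251 [-0.00160479  0.02111483  0.13108842]Traceback (most recent call last):
  File "<stdin>", line 6, in <module>
    return _quantile_unchecked(
        a, q, axis, out, overwrite_input, method, keepdims, weights)
    return _ureduce(a,
                    func=_quantile_ureduce_func,
    ...<5 lines>...
                    overwrite_input=overwrite_input,
                    method=method)
    r = func(a, **kwargs)
    result = _quantile(arr,
                       quantiles=q,
    ...<2 lines>...
                       out=out,
                       weights=wgt)
    slices_having_nans = np.isnan(arr[-1, ...])
                                  ~~~^^^^^^^^^
IndexError: index -1 is out of bounds for axis 0 with size 0
```

Call:
move_arm --deltas '[0,0,0,-5,0,0,1,0,0,0,-10,0,0,1,0,0,0,-13,0,0,1,0,0,0,-13,0,0,1,0,0,0,-13,0,0,1]'

```text
time: 15.3
tool_pos: [0.4769, -0.1506, 0.2445]
ee_rot: [3.14, -0.006, 2.801]
wrist_force: [-0.3, -0.0, -0.3]
width: 0.0005
finger_force: 0.0
```

Run:
```python
from h import *
s=snap('wrist');P=world(s);im=s['image'].astype(int); a=np.radians(LY)
def XY(P): return (P[...,0]-LC[0])*np.cos(a)+(P[...,1]-LC[1])*np.sin(a), -(P[...,0]-LC[0])*np.sin(a)+(P[...,1]-LC[1])*np.cos(a)
X,Y=XY(P)
m=(abs(X)<.075)&(abs(Y)<.026)&(abs(P[...,2]-.131)<.006)&(np.ptp(im,axis=2)<40)
print(m.sum(),np.linalg.lstsq(np.c_[X[m],Y[m],np.ones(m.sum())],P[...,2][m],rcond=None)[0],'lid front',np.percentile(X[m],.5))
P0=np.load('w1.npy')
for n,Q in (('now',P),('before',P0)):
    x,y=XY(Q); l=(x<-.07)&(x>-.11)&(abs(y)<.011)&(Q[...,2]>.086)&(Q[...,2]<.098); print(n,'latch top',l.sum(),np.percentile(x[l],[5,50,95]),np.median(Q[...,2][l]))
g=s['image'][:,:,::-1]; r,c=np.where(m); v,u=max(r.min()-40,0),int(np.median(c))-70
cv2.imwrite('pics/w6.png',cv2.resize(g[v:v+105,u:u+140],(800,600),interpolation=cv2.INTER_CUBIC))
```

```text
4856 [0.00466313 0.00294519 0.13106874] lid front -0.07423408902207267
now latch top 145 [-0.0877533  -0.08468044 -0.07749157] 0.09162514222468587
before latch top 144 [-0.08772501 -0.07981781 -0.07369688] 0.09112888357005686
```

View pics/w6.png

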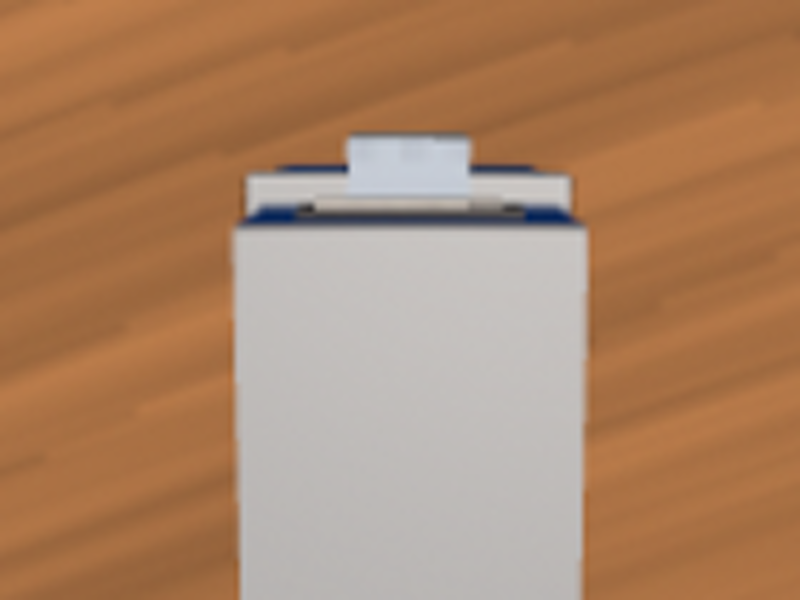

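The picture shows the top box squarely centred, with the latch at (408,165) back at its rest position: its front edge is at -87.75 mm, against -87.73 mm before. The lid is level at seated height, so I hand the job in.

```bash
python3 -c "
from bench import robot
print(robot.close_job())"
```

```text
the job is handed in; nothing more can be done
None
```

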